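# Gang-mark the dyed bars in the lever jig

### The arm

A 6-joint arm with a two-finger parallel gripper is mounted at the origin on the work surface. World frame = base frame: x ahead of the robot, y to its left, z up, the work surface at z = 0. Lengths are in mm, angles in rad, forces in N, time in s.
With the tool pointing down it reaches from about 325 to 875 mm from the base axis. Payload 4.4 kg.
Tool frame: the origin (TCP) lies on the centre line of the jaws, within the pads' length; the fingertips stand ahead of it and the grasp point (between the pads) lies 6 mm ahead of it (ctrl.tcp_to_tips is the z of the fingertips in the tool frame, in mm); z points along the fingers, y is the line along which they close (so a half turn about z gives the same grasp; the last joint's range is limited). The gripper opens to 85 mm and grips with 20 to 120 N. Pads are 22 mm wide; open, the fingers measure 114 mm over their backs; the gripper's body (76 mm by 85 mm) begins 54 mm behind the grasp point. The pads swing forward as they close: fully open they stand 13 mm farther back than shut.
Start: joints at [1.109, 0.207, 1.542, -0, 1.393, -0.15], TCP at [175.856, 547.45, 256.282] pointing down, gripper open.
Joint ranges: [-2.73, 2.73], [-0.86, 2.22], [0.23, 2.46], [-1.11, 4.25], [0.08, 2.63], [-2.82, 2.82]. Speed limits (rad/s): [2.79, 2.79, 3.14, 3.14, 3.14, 3.14].

### API

Orientations are given as a 3x3 rotation matrix whose columns are the frame's x, y, z axes.
In Python, from plant import ctrl, sensors, optics gives the robot as it stands. Calls block until the motion is done:
- ctrl.move_ptp(position, orientation): joint-space move of the TCP to a pose.
- ctrl.move_l(position, rot=None, vel=150, threshold=None): straight line of the TCP; rot=None keeps the orientation; vel is the mean speed in mm/s. With threshold (N) it stops when the force on the tool has changed by that much, and returns True; else False.
- ctrl.set_joints(angles): joint-space move.
- ctrl.gripper_to(opening, force=None): finger opening in mm; force is the grip in N (None keeps the last); returns when the fingers have stopped.
- ctrl.hold(seconds).
- ctrl.solve_ik(position, orientation): joint angles nearest the present ones, or None.
- sensors.read_state(): the state.
- optics.grab_frame(name): name is "side" or "top" or "wrist"; returns (picture, depth): 384x512x3 uint8, red, green, blue; 384x512 float32, mm along the optical axis (not along the pixel's ray), 0 where there is no reading.
- optics.camera_params(name): a dict with "mtx" (3x3 intrinsics, pixels), "R" (3x3) and "t" (3): a world point X has camera coordinates R X + t; the wrist camera has in their place "T_tool_cam" (4x4, takes a point from camera to tool coordinates, whose origin is the TCP and whose axes are the flange's). Camera axes: x right, y down, z forward; pixel columns grow to the right and rows downward; lengths in mm; the calibration is good to about 2 mm. A picture is of the moment at which its call begins: read the wrist's pose just before it. camera_params takes no time and is no camera call.
A pose or a line that the arm cannot do raises ctrl.MotionError and nothing moves.
- ctrl.finish_job(): hands the job in; it is judged then, once.
The state is a dict: "t": time; "q": joint angles; "qvel": joint speeds; "tau": joint torques, N m; "eef_pos": TCP position; "eef_rot": TCP orientation; "force": force on the tool from outside, world axes, zero at the start; "wrist_torque": the same for the moment, N m; "grip_width": finger opening in mm; "grasp_force": force on a finger pad.
Only numpy, scipy, OpenCV 4.12 (cv2) and the standard library are available. Lean on these libraries where they do the work, as an engineer would, in place of code of your own. Each camera call takes 0.05 s, during which the arm holds its last target. There are 200 camera calls.

### The job

Mark the two or three aluminium bars: first roll every bar over on the rimmed rubber mat until its blue dye stripe faces up, then lay each one, stripe still up and centred lengthwise, in a groove of its own in the marking jig, and once all are in pull the sprung lever down until its blade presses on every bar. Keep hold of the lever and let it rise slowly all the way back to its upright rest, never letting it spring back, then move all the bars into the grey tray. Leave the dye bottle, the caliper and the hammer where they are.

Things in the scene. Friction and masses are not known exactly. Their poses are not given: they have to be found in the camera images.
- bar_a: One of up to three identical round aluminium bars, diameter 24, length 120 mm, about 150 g; starts on the rubber mat, lying roughly along world x. Origin at its centre, on its axis; x along the bar, z out through the middle of a 12 mm wide dark blue dye stripe along its whole length (z up = stripe up). None if absent. It rolls under a fingertip pressed on its top and stops where it is left
- bar_b: Second bar, as bar_a
- bar_c: Third bar, as bar_a
- jig: Fixed blue marking jig, base 270 x 240 x 16 mm; origin at the centre of its underside, x away from the robot (towards the hinge), y left. Two aluminium V-blocks, 22 mm thick, centred at x = -47 and +37 mm, carry three 90 degree grooves along x at y = -62, 0, +62 mm; their tops are at z = 52 mm. The 62 mm gap between them is open for the fingers down to the base (z = 16)
- nest (a point): Point fixed to the jig, at jig (-5, 0, 52) mm, axes as the jig's: where the axis centre of a bar lies when it is seated in the middle groove, centred lengthwise. The outer grooves are 62 mm either side along y. Seated bars stand 12 mm over this height
- lever (a joint): Sprung lever's angle, rad: 0 = rest, upright; grows as the handle comes towards the robot and down; about 1.57 = level, its blade pressing on the seated bars (no other stop before 1.62). Two side arms 90 mm either side of the middle carry the blade across all grooves halfway along, and the handle at the end. Holding the handle takes about 1 N near rest, 7 N when level; let go, it snaps up
- lever_handle (a point): Middle of the lever's handle: straight round black bar along the jig's y, diameter 18 mm, free over 160 mm between the arms, 210 mm from the hinge axis. At rest 295 mm over the bench, level 85 mm. Can be pinched from above, fingers closing along the jig's x; it turns within the grip as the lever swings
- lever_hinge (a point): Point on the lever's hinge axis (along the jig's y), fixed to the jig at jig (100, 0, 85) mm, axes as the jig's
- tray: Heavy grey open tray for marked bars, 250 mm (its x) by 150 mm (its y) outside, 35 mm high, walls and floor 5 mm. Origin at the centre of its underside
- dye_bottle: Bystander: dye bottle 40 mm in diameter, 75 mm tall, origin at the centre of its foot
- caliper: Bystander: caliper lying flat, 200 mm long along its x, 12 mm high
- hammer: Bystander: small brass hammer lying flat, 200 mm long
- mat: Fixed dark green rubber work mat on the green bench top (z = 0), 260 mm (x) by 390 mm (y), floor 2 mm thick, with a rim 6 mm wide and 18 mm high all round that stops rolling bars. Origin at the centre of its underside
Mind the look-alikes: they are no part of the job. What is shaped like the bar_b but orange is not meant. Leave any turquoise look-alike of the bar_a alone.

How it is judged (in metres and radians):
On the way, in this order (a step that is already met when the one before it is completed fails the run):
1. all the bars lie on the mat, within its rim, stripe up (within 20 degrees) (angle between each of bar_a, bar_b, bar_c's own z axis and vertical below 0.35 rad and height (world z) of each of bar_a, bar_b, bar_c below 0.019 m and x of bar_a in the frame of mat between -0.127 and 0.127 m and y of bar_a in the frame of mat between -0.192 and 0.192 m and x of bar_b in the frame of mat between -0.127 and 0.127 m and y of bar_b in the frame of mat between -0.192 and 0.192 m and x of bar_c in the frame of mat between -0.127 and 0.127 m and y of bar_c in the frame of mat between -0.192 and 0.192 m), for 0.2 s.
2. every bar is seated in a groove of its own, centred lengthwise within 15 mm, stripe up (within 20 degrees), fingers off, with the lever still at rest (angle between each of bar_a, bar_b, bar_c's own z axis and vertical below 0.35 rad and z of bar_a in the frame of nest between -0.004 and 0.003 m and x of bar_a in the frame of nest between -0.015 and 0.015 m and y of bar_a in the frame of nest between -0.075 and 0.075 m and z of bar_b in the frame of nest between -0.004 and 0.003 m and x of bar_b in the frame of nest between -0.015 and 0.015 m and y of bar_b in the frame of nest between -0.075 and 0.075 m and z of bar_c in the frame of nest between -0.004 and 0.003 m and x of bar_c in the frame of nest between -0.015 and 0.015 m and y of bar_c in the frame of nest between -0.075 and 0.075 m and contact force between the fingers and bar_a below 0.5 N and contact force between the fingers and bar_b below 0.5 N and contact force between the fingers and bar_c below 0.5 N and value of joint lever below 0.1 rad), for 0.3 s.
3. the lever is down and its blade presses on every seated bar (over 1 N each), stripes up (angle between each of bar_a, bar_b, bar_c's own z axis and vertical below 0.35 rad and z of bar_a in the frame of nest between -0.004 and 0.003 m and x of bar_a in the frame of nest between -0.015 and 0.015 m and y of bar_a in the frame of nest between -0.075 and 0.075 m and z of bar_b in the frame of nest between -0.004 and 0.003 m and x of bar_b in the frame of nest between -0.015 and 0.015 m and y of bar_b in the frame of nest between -0.075 and 0.075 m and z of bar_c in the frame of nest between -0.004 and 0.003 m and x of bar_c in the frame of nest between -0.015 and 0.015 m and y of bar_c in the frame of nest between -0.075 and 0.075 m and contact force between lever and bar_a above 1 N and contact force between lever and bar_b above 1 N and contact force between lever and bar_c above 1 N and value of joint lever above 1.5 rad), for 0.1 s.
4. the lever is back at its upright rest (value of joint lever below 0.08 rad), for 0.3 s.
At the end, for the whole second after the job is handed in: Every bar lies at rest inside the tray (its centre within the walls and less than 45 mm over the bench) and the lever stands at its upright rest (within 0.08 rad) (x of bar_a in the frame of tray between -0.12 and 0.12 m and y of bar_a in the frame of tray between -0.07 and 0.07 m and height (world z) of each of bar_a, bar_b, bar_c below 0.045 m and linear speed of each of bar_a, bar_b, bar_c below 0.02 m/s and x of bar_b in the frame of tray between -0.12 and 0.12 m and y of bar_b in the frame of tray between -0.07 and 0.07 m and x of bar_c in the frame of tray between -0.12 and 0.12 m and y of bar_c in the frame of tray between -0.07 and 0.07 m and value of joint lever below 0.08 rad); the robot touches nothing.
It fails at once if the lever springs back faster than 3 rad/s (velocity of joint lever below -3 rad/s).
It fails at once if the dye bottle is moved by more than 30 mm (distance of dye_bottle from where it was at the start of the episode above 0.03 m).
It fails at once if the caliper is moved by more than 30 mm (distance of caliper from where it was at the start of the episode above 0.03 m).
It fails at once if the hammer is moved by more than 30 mm (distance of hammer from where it was at the start of the episode above 0.03 m).
Of bar_a, bar_b, bar_c only 2 to 3 are there at a start; the rules pass over those that are not, and their reading is None.
At some moment in a run one of bar_a, bar_b, bar_c may be knocked a few centimetres aside while the robot is not near it.
It also fails if it takes over 210 s, if anything falls off the work surface, if the arm or the gripper's body presses on something with over 40 N, if the wrist force passes 120 N, or if a joint passes its speed limit or range.

## Working session

There is one attempt and no reset: what is moved stays moved. The work goes in short steps, each a Python script; the robot and the scene stay as the last script left them, time stands still between calls to the robot, and variables do not carry over. Pictures are saved under pics/ and viewed, at most 14 in all, crops included, and the job is handed in when it is done.

```bash
ls; mkdir -p pics; cat > h.py <<'E'
import numpy as np, cv2
from plant import ctrl, sensors, optics
def save(n,im): cv2.imwrite('pics/'+n+'.png',cv2.cvtColor(im,cv2.COLOR_RGB2BGR))
def cam(name):
    p=optics.camera_params(name)
    if 'R' in p: R,t=np.array(p['R']),np.array(p['t'])
    else:
        s=sensors.read_state(); T=np.array(p['T_tool_cam'])
        Rw=np.array(s['eef_rot'])@T[:3,:3]; o=np.array(s['eef_rot'])@T[:3,3]+np.array(s['eef_pos'])
        R=Rw.T; t=-R@o
    return np.array(p['mtx']),R,t
def grab(name):
    c=cam(name); im,d=optics.grab_frame(name); return im,d,c
def ray(c,uv,z):
    K,R,t=c; uv=np.atleast_2d(np.array(uv,float))
    d=np.c_[uv,np.ones(len(uv))]@np.linalg.inv(K).T@R; o=-R.T@t
    return o+d*((z-o[2])/d[:,2])[:,None]
def cloud(c,d):
    K,R,t=c; v,u=np.mgrid[:d.shape[0],:d.shape[1]]
    P=np.stack([(u-K[0,2])*d/K[0,0],(v-K[1,2])*d/K[1,1],d],-1)
    return (P-t)@R
def proj(c,X):
    K,R,t=c; p=(np.atleast_2d(X)@R.T+t)@K.T; return p[:,:2]/p[:,2:]
E
python3 - <<'E'
from h import *
for n in ('top','side'):
    im,d,c=grab(n); save(n+'0',im); np.save(n+'0d',d); np.save(n+'0',im); print(n,c)
print(sensors.read_state()); print(ctrl.tcp_to_tips)
E
```

```text
pics
top (array([[408.25799888,   0.        , 247.47378862],
       [  0.        , 408.25799888, 184.7497229 ],
       [  0.        ,   0.        ,   1.        ]]), array([[ 2.41539173e-03, -9.99996963e-01,  4.89085200e-04],
       [-9.85440996e-01, -2.46337797e-03, -1.69999928e-01],
       [ 1.70000617e-01, -7.13481857e-05, -9.85443953e-01]]), array([ 114.68269695,  497.70449611, 1367.27062624]))
side (array([[429.23103657,   0.        , 259.04504894],
       [  0.        , 429.23103657, 188.63079388],
       [  0.        ,   0.        ,   1.        ]]), array([[-0.92760543, -0.37292067,  0.02187112],
       [-0.24115798,  0.55308866, -0.7974558 ],
       [ 0.28529109, -0.74499873, -0.60298084]]), array([ 489.40020537,  206.24612734, 1362.01208145]))
{'t': 0.1, 'q': array([ 1.10949402e+00,  2.07325174e-01,  1.54285667e+00, -2.22508585e-05,
        1.39350364e+00, -1.50492100e-01]), 'qvel': array([-2.47767167e-04, -5.62158708e-05, -3.45929388e-03, -8.92458605e-05,
       -1.67659920e-04,  4.53839200e-04]), 'tau': array([-4.57442393e-04, -3.84091294e+01, -2.92549074e+01, -1.78462642e-04,
        4.82739386e-03,  5.60575543e-06]), 'eef_pos': array([175.5711247 , 546.85443565, 255.22566907]), 'eef_rot': array([[-9.52087170e-01,  3.05825422e-01, -9.11935030e-04],
       [ 3.05826642e-01,  9.52085351e-01, -1.88381974e-03],
       [ 2.92120016e-04, -2.07245464e-03, -9.99997810e-01]]), 'force': array([0.14924896, 0.25975235, 0.01576375]), 'wrist_torque': array([-0.03607814,  0.02725379, -0.00442206]), 'grasp_force': 0.0, 'grip_width': 85.80036821103498}
25.0
```

View pics/top0.png

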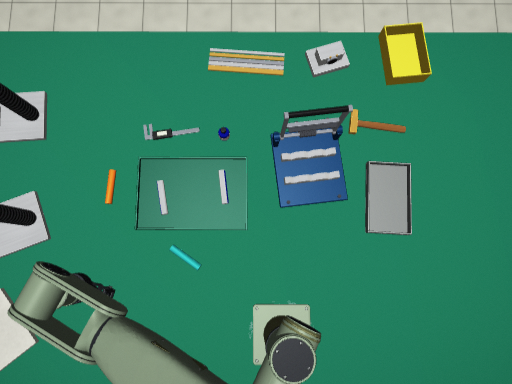

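View pics/side0.png

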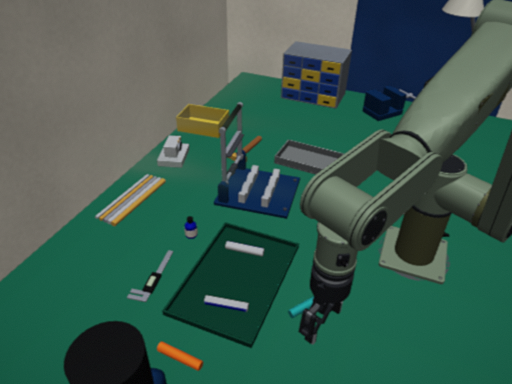

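The top view shows two bars on the mat at (162,197) and (223,187). The orange (110,186) and turquoise (185,257) look-alikes lie off the mat. The jig is at (309,168), the tray at (389,198) and the hammer at (378,126). The side view agrees.

```bash
cat > m.py <<'E'
from h import *
im=np.load('top0.npy');d=np.load('top0d.npy');c=cam('top')
hsv=cv2.cvtColor(im,cv2.COLOR_RGB2HSV);P=cloud(c,d)
def box(lo,hi,roi,name,z,n=1):
    m=np.zeros(d.shape,np.uint8);a,b,e,f=roi;m[b:f,a:e]=cv2.inRange(hsv,lo,hi)[b:f,a:e]
    ct,_=cv2.findContours(m,cv2.RETR_EXTERNAL,cv2.CHAIN_APPROX_NONE)
    for k in sorted(ct,key=cv2.contourArea)[::-1][:n]:
        W=ray(c,k[:,0,:],z)[:,:2].astype(np.float32); r=cv2.minAreaRect(W)
        print(name,cv2.contourArea(k),np.round(r[0],1),np.round(r[1],1),round(r[2],1)); 
        print('   corners',np.round(cv2.boxPoints(r)).tolist())
    return m
box((100,120,40),(130,255,255),(265,120,352,212),'jig',16)
box((0,0,150),(180,60,255),(275,140,345,190),'vblk',52,2)
box((0,0,60),(180,80,255),(360,155,416,240),'tray',35)
box((0,0,130),(180,90,255),(145,165,240,220),'bars',14,3)
box((0,0,0),(180,255,60),(130,150,252,236),'mat',18)
for u,v in [(108,190),(330,112),(290,114),(346,109),(355,120),(224,133)]: print(u,v,d[v,u],np.round(P[v,u]))
E
python3 m.py; python3 - <<'E'
import cv2
a=cv2.imread('pics/top0.png');
b=cv2.resize(a[150:236,130:252],None,fx=6,fy=6,interpolation=cv2.INTER_CUBIC);cv2.imwrite('pics/c0.png',b)
E
```

```text
jig 4425.0 [572.7 -98.9] [271.4 237.6] 6.9
   corners [[424.0, 3.0], [452.0, -233.0], [722.0, -201.0], [693.0, 35.0]]
vblk 284.5 [ 524.3 -105.7] [ 23.8 188.5] 6.8
   corners [[501.0, -13.0], [524.0, -201.0], [547.0, -198.0], [525.0, -11.0]]
vblk 274.5 [606.7 -96.1] [ 25.4 187.6] 7.0
   corners [[583.0, -5.0], [606.0, -191.0], [631.0, -188.0], [608.0, -1.0]]
tray 3006.0 [ 456.8 -374.7] [148.  251.5] 87.3
   corners [[328.0, -443.0], [579.0, -455.0], [586.0, -307.0], [335.0, -295.0]]
bars 175.0 [459.6 416.3] [122.9  21.8] 10.1
   corners [[397.0, 416.0], [401.0, 395.0], [522.0, 416.0], [518.0, 438.0]]
bars 162.0 [496.5 204.7] [125.1  20.4] 7.2
   corners [[433.0, 207.0], [436.0, 187.0], [560.0, 202.0], [557.0, 223.0]]
mat 12.0 [469.7 498.7] [247.7   4. ] 0.0
   corners [[346.0, 501.0], [346.0, 497.0], [594.0, 497.0], [594.0, 501.0]]
108 190 1431.811 [482. 605.  18.]
330 112 1185.2047 [ 668. -123.  300.]
290 114 1180.1792 [660.  -7. 304.]
346 109 1182.6727 [ 676. -169.  304.]
355 120 1472.0969 [ 739. -271.   21.]
224 133 1436.9037 [681. 199.  47.]
```

View pics/c0.png

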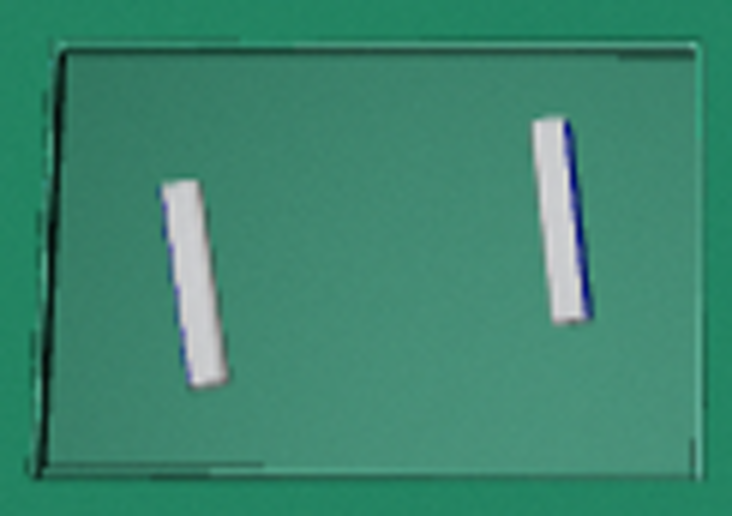

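The crop shows the left bar (y≈416) with its stripe on the +y side and the right bar (y≈204) with its stripe on the −y side. So they roll toward each other, about 90–110° each. Next I'll look at them close up.

```bash
cat >> h.py <<'E'
def rot(a):
    y=np.array([-np.sin(a),np.cos(a),0]);z=np.array([0,0,-1.]);return np.c_[np.cross(y,z),y,z]
def bars(name='wrist',roi=None,zc=14,tag=None):
    """bars seen: centre xy, yaw, stripe angle phi (0 up, + = stripe towards +y side)"""
    im,d,c=grab(name)
    if tag: save(tag,im)
    hsv=cv2.cvtColor(im,cv2.COLOR_RGB2HSV)
    blue=cv2.inRange(hsv,(112,130,40),(130,255,255)); white=cv2.inRange(hsv,(0,0,120),(180,60,255))
    P=cloud(c,d); hm=(abs(P[...,2]-zc)<20)
    if roi is not None: hm&=(P[...,0]>roi[0])&(P[...,0]<roi[1])&(P[...,1]>roi[2])&(P[...,1]<roi[3])
    m=cv2.morphologyEx(((blue|white)*hm.astype(np.uint8)),cv2.MORPH_OPEN,np.ones((3,3)))
    out=[]
    for k in cv2.findContours(m,cv2.RETR_EXTERNAL,cv2.CHAIN_APPROX_NONE)[0]:
        W=ray(c,k[:,0,:],zc)[:,:2].astype(np.float32); r=cv2.minAreaRect(W)
        L,S=max(r[1]),min(r[1])
        if not(90<L<140 and 14<S<36): continue
        b=cv2.boxPoints(r); e=b[1]-b[0]; f=b[2]-b[1]; e=e if np.hypot(*e)>np.hypot(*f) else f
        yaw=np.arctan(e[1]/e[0]); cx=np.array(r[0]); n=np.array([-np.sin(yaw),np.cos(yaw)])
        km=np.zeros(m.shape,np.uint8); cv2.drawContours(km,[k],-1,255,-1)
        vs,us=np.nonzero(km&blue); phi=None; lo=hi=None
        if len(us)>20:
            q=(ray(c,np.c_[us,vs],zc+8)[:,:2]-cx)@n; lo,hi=np.percentile(q,[3,97])
        out.append(dict(c=cx.round(1),yaw=round(float(yaw),3),L=round(L,1),S=round(S,1),stripe=None if lo is None else (round(lo,1),round(hi,1))))
    return out
E
python3 - <<'E'
from h import *
print(optics.camera_params('wrist'))
ctrl.move_ptp([455,416,260],rot(0.15)); print(bars(tag='w1'))
ctrl.move_ptp([490,205,260],rot(0.12)); print(bars(tag='w2'))
a=np.hstack([cv2.imread('pics/w1.png'),cv2.imread('pics/w2.png')]);cv2.imwrite('pics/w12.png',cv2.resize(a,(800,300)))
E
```

```text
{'mtx': array([[275.94411722,   0.        , 256.53462313],
       [  0.        , 275.94411722, 191.30389452],
       [  0.        ,   0.        ,   1.        ]]), 'T_tool_cam': array([[ 5.47323385e-04, -9.64794628e-01, -2.63003853e-01,
         6.65151609e+01],
       [ 9.99999707e-01,  3.87477306e-04,  6.59637492e-04,
         5.94209958e-01],
       [-5.34506684e-04, -2.63004137e-01,  9.64794557e-01,
        -1.16874199e+02],
       [ 0.00000000e+00,  0.00000000e+00,  0.00000000e+00,
         1.00000000e+00]])}
[{'c': array([498.8, 201.9]), 'yaw': 0.121, 'L': 125.2, 'S': 26.9, 'stripe': None}, {'c': array([459.8, 414.1]), 'yaw': 0.175, 'L': 123.6, 'S': 23.4, 'stripe': None}]
[{'c': array([609., -72.]), 'yaw': -1.45, 'L': 137.9, 'S': 25.8, 'stripe': None}, {'c': array([498. , 201.6]), 'yaw': 0.125, 'L': 122.6, 'S': 22.3, 'stripe': (np.float64(-10.8), np.float64(-9.4))}, {'c': array([460. , 414.5]), 'yaw': 0.18, 'L': 124.5, 'S': 27.3, 'stripe': None}]
```

View pics/w12.png

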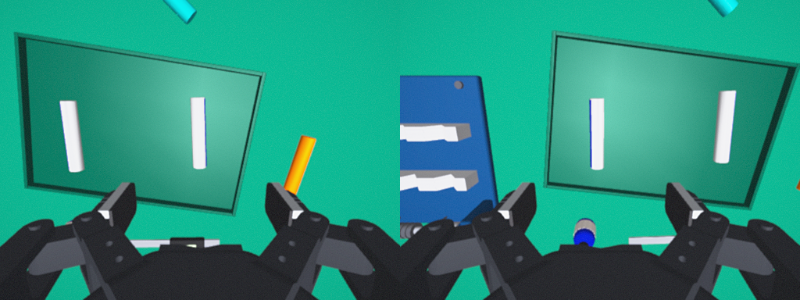

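Both wrist views show just the edge of each stripe: the left bar's on +y, the right bar's on −y. I'll roll the first strokes and re-measure.

```bash
cat >> h.py <<'E'
def roll(c,yaw,s):
    """press on the bar top at c and drag the top by s mm along bar's normal (+ = towards +y)"""
    n=np.array([-np.sin(yaw),np.cos(yaw)]); p=np.array(c)-n*s/4; R=rot(yaw)
    ctrl.gripper_to(0)
    ctrl.move_ptp([*p,90],R); hit=ctrl.move_l([*p,44],vel=20,threshold=4)
    st=sensors.read_state(); z=st['eef_pos'][2]
    e=p+n*s; ctrl.move_l([*e,z],vel=25)
    print('hit',hit,'z',round(z,1),'F',np.round(st['force'],1),np.round(sensors.read_state()['force'],1))
    ctrl.move_l([*e,100],vel=60)
E
python3 - <<'E'
from h import *
roll((498,201.7),.124,32)
roll((460,414.4),.178,-32)
ctrl.move_ptp([475,310,260],rot(.15)); print(bars(tag='w3'),sensors.read_state()['t'])
a=cv2.imread('pics/w3.png');cv2.imwrite('pics/w3.png',cv2.resize(a[60:280,0:400],(800,440)))
E
```

```text
hit True z 50.8 F [-0.3 -0.6  5.2] [0.4 0.  1.2]
hit True z 50.7 F [-0.6  1.   4.3] [-1.  -0.5  5.4]
[{'c': array([495.3, 217.3]), 'yaw': 0.119, 'L': 123.1, 'S': 24.5, 'stripe': (np.float64(-5.6), np.float64(4.4))}, {'c': array([462.3, 398.3]), 'yaw': 0.181, 'L': 122.5, 'S': 23.7, 'stripe': (np.float64(-0.6), np.float64(8.3))}] 13.8333
```

View pics/w3.png

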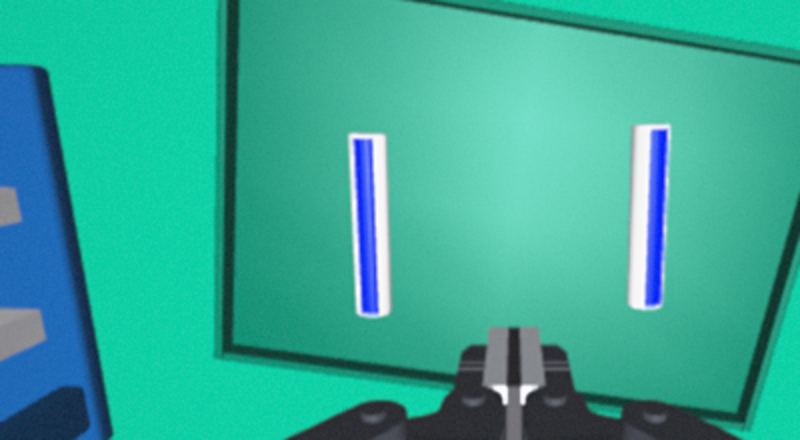

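After the strokes, the bar at (495,217) has its stripe about up and the bar at (462,398) still leans about 14° to +y. I'll nudge that one and check each from directly above.

```bash
python3 - <<'E'
from h import *
roll((462.3,398.3),.181,-6)
for x,y in ((462,396),(495,217)):
    ctrl.move_ptp([x-60,y,200],rot(.15)); print(bars(roi=(x-100,x+100,y-50,y+50)))
print(sensors.read_state()['t'])
E
```

```text
hit True z 51.0 F [-1.7  0.1  4.2] [-0.1  0.4  3.2]
[]
[]
19.325
```

```bash
python3 - <<'E'
from h import *
for x,y in ((495,217),(462,396)):
    ctrl.move_ptp([x+20,y,250],rot(.15)); print(bars(roi=(x-100,x+100,y-60,y+60),tag='v%d'%y))
print(sensors.read_state()['t'])
a=np.hstack([cv2.imread('pics/v396.png'),cv2.imread('pics/v217.png')]);cv2.imwrite('pics/v.png',cv2.resize(a,(800,300)))
E
```

```text
[{'c': array([494.8, 217.4]), 'yaw': 0.12, 'L': 122.5, 'S': 24.2, 'stripe': (np.float64(-5.3), np.float64(4.9))}]
[{'c': array([462.8, 395.6]), 'yaw': 0.181, 'L': 123.0, 'S': 24.2, 'stripe': (np.float64(-5.0), np.float64(5.2))}]
20.65
```

View pics/v.png

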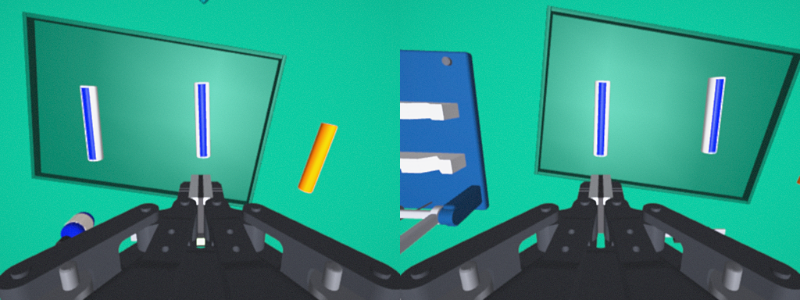

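Both stripes are up and centred, left view (202,120) and right view (600,118). Now a close look at the jig.

```bash
python3 - <<'E'
from h import *
ctrl.move_ptp([545,-100,260],rot(.12)); 
im,d,c=grab('wrist'); save('j',im)
P=cloud(c,d); hsv=cv2.cvtColor(im,cv2.COLOR_RGB2HSV)
w=cv2.inRange(hsv,(0,0,110),(180,70,255))>0
m=(w&(P[...,2]>25)&(P[...,2]<60)&(P[...,0]>480)&(P[...,0]<660)&(P[...,1]>-230)&(P[...,1]<30)).astype(np.uint8)*255
mb=(cv2.inRange(hsv,(100,120,40),(125,255,255))>0)&(abs(P[...,2]-16)<10)
a=.12;ex=np.array([np.cos(a),np.sin(a)]);ey=np.array([-ex[1],ex[0]])
for k in cv2.findContours(m,cv2.RETR_EXTERNAL,cv2.CHAIN_APPROX_NONE)[0]:
    if cv2.contourArea(k)<300: continue
    W=ray(c,k[:,0,:],52)[:,:2].astype(np.float32); r=cv2.minAreaRect(W); print(r)
# height profile along jig y on each block, using surface points
jig0=np.array([572.7,-98.9])
L=(P[...,:2]-jig0); X=L@ex;Y=L@ey; Z=P[...,2]
for x0 in (-47,37):
    s=(abs(X-x0)<7)&(abs(Y)<105); b=np.round(Y[s]/4).astype(int)
    print(x0,[(int(4*i),round(float(np.median(Z[s][b==i])),1)) for i in range(-26,27) if (b==i).sum()>3])
E
```

```text
((604.0301513671875, -97.63227081298828), (29.43238639831543, 189.59146118164062), 6.956456184387207)
((524.2010498046875, -107.30906677246094), (23.584692001342773, 189.55348205566406), 6.966879844665527)
-47 [(-96, 51.5), (-92, 51.4), (-88, 51.5), (-84, 51.2), (-80, 49.7), (-76, 45.9), (-72, 42.0), (-68, 37.9), (-64, 35.6), (-60, 39.0), (-56, 43.7), (-52, 322.5), (-48, 322.3), (-44, 52.1), (-40, 51.9), (-36, 51.6), (-32, 51.3), (-28, 51.5), (-24, 283.2), (-20, 52.4), (-16, 332.4), (-12, 327.4), (-8, 324.1), (-4, 323.3), (0, 307.5), (4, 41.6), (8, 312.3), (12, 325.2), (16, 324.5), (20, 328.6), (24, 333.0), (28, 283.9), (32, 52.8), (36, 51.4), (40, 51.4), (44, 50.8), (48, 48.1), (52, 314.1), (56, 323.0), (60, 322.2), (64, 39.8), (68, 43.0), (72, 47.0), (76, 51.1), (80, 51.4), (84, 51.4), (88, 51.3), (92, 51.1), (104, 15.3)]
37 [(-104, 15.1), (-96, 51.2), (-92, 51.4), (-88, 51.5), (-84, 51.3), (-80, 49.9), (-76, 46.1), (-72, 42.1), (-68, 38.0), (-64, 35.3), (-60, 38.9), (-56, 42.6), (-52, 47.4), (-48, 51.0), (-44, 51.5), (-40, 51.3), (-36, 51.5), (-32, 51.4), (-28, 51.4), (-24, 51.4), (-20, 51.1), (-16, 47.5), (-12, 44.7), (-8, 40.3), (-4, 36.0), (0, 37.0), (4, 41.4), (8, 45.5), (12, 48.8), (16, 51.6), (20, 51.5), (24, 51.4), (28, 51.6), (32, 51.4), (36, 51.2), (40, 51.4), (44, 49.8), (48, 45.6), (52, 41.9), (56, 38.0), (60, 35.6), (64, 39.0), (68, 43.2), (72, 46.7), (76, 50.3), (80, 51.5), (84, 51.5), (88, 51.4), (92, 51.6), (100, 15.3), (104, 15.3)]
```

View pics/j.png

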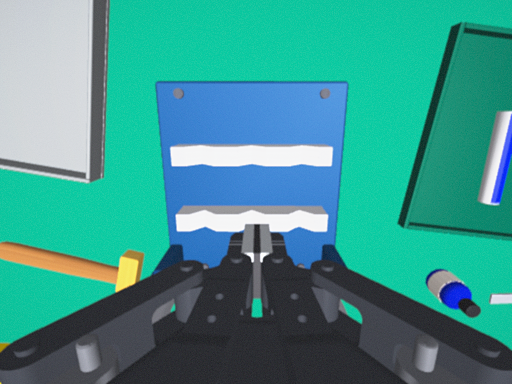

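The depth profile shows the grooves about 2.4 mm toward −y of my estimate, so the jig centre is at about (573,−101.3). Next I pick the bars and place them in the outer grooves.

```bash
cat >> h.py <<'E'
A=.1215; EX=np.array([np.cos(A),np.sin(A)]); EY=np.array([-EX[1],EX[0]]); JIG=np.array([573.,-101.3]); NEST=JIG-5*EX-np.array([.5,0])
def pick(c,yaw,z,op=60):
    R=rot(yaw); ctrl.gripper_to(op); ctrl.move_ptp([*c,z+80],R)
    print('down hit',ctrl.move_l([*c,z],vel=70,threshold=8)); ctrl.gripper_to(0,40)
    s=sensors.read_state(); print('grip',s['grip_width'],s['grasp_force'],s['eef_pos'].round(1))
    ctrl.move_l([*c,200],vel=120)
def place(c,yaw,z,op=45):
    ctrl.move_ptp([*c,200],rot(yaw)); ctrl.move_l([*c,z+15],vel=120)
    hit=ctrl.move_l([*c,z],vel=25,threshold=5); s=sensors.read_state(); print('place',hit,s['eef_pos'].round(1),s['force'].round(1),s['grip_width'])
    ctrl.gripper_to(op); ctrl.move_l([*c,200],vel=120)
E
python3 - <<'E'
from h import *
pick((494.8,217.4),.120,29)
print(bars(zc=185))
place(NEST-62*EY,A,67)
print(sensors.read_state()['t'])
ctrl.move_ptp([482,396,250],rot(.15)); b=bars(roi=(330,600,140,520)); print(b)
E
```

```text
down hit False
grip 22.466818166735788 39.1523015499115 [495.2 217.5  29.6]
[{'c': array([484.6, 216.7]), 'yaw': 0.121, 'L': 102.7, 'S': 23.5, 'stripe': (np.float64(-5.7), np.float64(5.5))}]
place True [ 575.  -163.9   67.9] [ 0.8 -1.6  1.6] 22.687195640252444
32.525
[{'c': array([462.5, 395.6]), 'yaw': 0.18, 'L': 121.7, 'S': 24.2, 'stripe': (np.float64(-5.1), np.float64(5.2))}]
```

```bash
python3 - <<'E'
from h import *
pick((462.5,395.6),.18,29)
place(NEST+62*EY,A,67)
ctrl.move_ptp([*(NEST-15*EX),270],rot(A)); b=bars(roi=(400,680,-240,40),zc=52,tag='j2'); print(b,sensors.read_state()['t'])
for k in b: q=k['c']-NEST; print(q@EX,q@EY)
print([k['c'] for k in bars('top',zc=14,roi=(330,620,100,520))])
E
```

```text
down hit False
grip 22.1708625845121 39.26212191581726 [462.9 395.8  29.6]
place True [559.9 -40.8  67.9] [ 0.5 -1.5  2.6] 22.23075240732368
[] 44.2833
[]
```

View pics/j2.png

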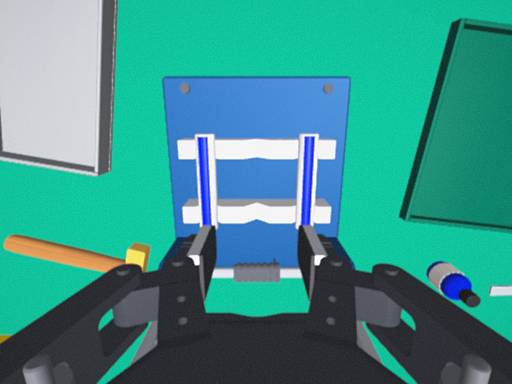

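Both bars are seated with their stripes looking up. The near ends are at row ~135, columns 205 and 308. I'll check the numbers from this picture without another camera call.

```bash
python3 - <<'E'
from h import *
im=cv2.cvtColor(cv2.imread('pics/j2.png'),cv2.COLOR_BGR2RGB); c=cam('wrist')
hsv=cv2.cvtColor(im,cv2.COLOR_RGB2HSV)
bl=cv2.inRange(hsv,(115,200,120),(130,255,255))>0; wh=cv2.inRange(hsv,(0,0,120),(180,70,255))>0
for u0 in (205,308):
    for v in (172,180,188):
        f=lambda m:[u for u in range(u0-25,u0+25) if m[v,u]]
        q=lambda u,z:(ray(c,(u,v),z)[0,:2]-NEST)@EY
        w=f(wh|bl);b=f(bl); print(v,w[0],w[-1],b[0],b[-1],'bar y',round((q(w[0],52)+q(w[-1],52))/2,1),'stripe',round((q(b[0],62)+q(b[-1],62))/2,1))
    vv=[v for v in range(120,150) if bl[v,u0-3:u0+4].any()]; print('end x',(ray(c,(u0,vv[0]),63)[0,:2]-NEST)@EX)
E
```

```text
172 197 215 200 207 bar y -59.9 stripe -61.0
180 197 216 201 208 bar y -59.7 stripe -60.3
188 198 216 201 208 bar y -59.6 stripe -60.8
end x -58.41070349304491
172 297 316 304 311 bar y 63.5 stripe 62.8
180 297 316 304 311 bar y 63.9 stripe 63.3
188 297 315 303 310 bar y 63.8 stripe 62.5
end x -59.616286906305454
```

Stripes are within about 6° of up, and the bars are centred within about 2 mm. Now the lever.

```bash
cat >> h.py <<'E'
HG=JIG+100*EX
def hp(th,dz=6,r=210): return np.r_[HG-r*np.sin(th)*EX, 85+r*np.cos(th)+dz]
E
python3 - <<'E'
from h import *
im,d,c=grab('top'); P=cloud(c,d)
s=(P[...,2]>280)&(P[...,2]<320)&(P[...,0]>630)&(P[...,0]<710)&(abs(P[...,1]+89)<75)&(im.max(-1)<70)
q=P[s][:,:2]-HG; print(s.sum(),np.median(q@EX),np.median(q@EY),np.median(P[s][:,2]),np.polyfit(q@EY,q@EX,1))
for a in (A-np.pi/2,A+np.pi/2):
    for th in (0,.8,1.6):
        j=ctrl.solve_ik(hp(th),rot(a)); print(a,th,None if j is None else np.round(j,2))
    j=ctrl.solve_ik(hp(0,90),rot(a)); print(None if j is None else np.round(j,2))
E
```

```text
162 -2.8548968010209697 35.62256608899044 300.9022682796881 [-0.01626758 -1.87281078]
-1.4492963267948966 0 [-0.26  0.4   1.21 -0.    1.54 -0.38]
-1.4492963267948966 0.8 [-0.36  0.14  1.66 -0.    1.34 -0.49]
-1.4492963267948966 1.6 [-0.42  0.23  1.92 -0.    1.   -0.55]
[-0.26  0.37  1.07 -0.    1.7  -0.38]
1.6922963267948965 0 [-0.26  0.4   1.21 -0.    1.54  2.76]
1.6922963267948965 0.8 [-0.36  0.14  1.66 -0.    1.34  2.66]
1.6922963267948965 1.6 [-0.42  0.23  1.92 -0.    1.    2.6 ]
[-0.26  0.37  1.07 -0.    1.7   2.76]
```

```bash
python3 - <<'E'
from h import *
R=rot(A-np.pi/2); p=sensors.read_state()['eef_pos']
ctrl.move_l([p[0]-60,p[1],390],vel=150)
ctrl.gripper_to(60); ctrl.move_ptp(hp(0,90),R)
print(ctrl.move_l(hp(0,6),vel=60,threshold=8)); ctrl.gripper_to(0,50)
s=sensors.read_state(); print('grip',s['grip_width'],s['eef_pos'].round(1),s['force'].round(1))
for th in np.arange(.12,1.5,.12):
    ctrl.move_l(hp(th),vel=60)
    s=sensors.read_state(); print(round(th,2),s['grip_width'].round(1),s['force'].round(1),round(s['t'],1))
E
```

```text
False
grip 16.058662788497816 [671.9 -89.3 301.4] [-3.   0.1  2.6]Traceback (most recent call last):
  File "<stdin>", line 9, in <module>
AttributeError: 'float' object has no attribute 'round'
```

```bash
python3 - <<'E'
from h import *
def rp(th): s=sensors.read_state(); print(round(th,2),round(float(s['grip_width']),1),s['force'].round(1),s['eef_pos'].round(1),round(s['t'],1))
rp(.12)
for th in np.r_[np.arange(.24,1.5,.12),1.5]:
    ctrl.move_l(hp(th),vel=60); rp(th)
hit=ctrl.move_l(hp(1.62),vel=15,threshold=12); ctrl.hold(.4); print(hit); rp(1.6)
E
```

```text
0.12 16.4 [3.7 1.3 4.5] [648.2 -92.1 300.7] 49.8
0.24 16.3 [3.4 2.  6.2] [623.5 -95.2 296. ] 50.4
0.36 16.4 [4.1 1.2 3.2] [599.2 -98.1 287.5] 50.9
0.48 16.0 [0.7 0.3 3.5] [ 575.5 -101.   276.9] 51.5
0.6 16.4 [2.4 1.1 3.5] [ 555.  -103.6  264.7] 52.1
0.72 16.4 [4.6 0.6 3.8] [ 534.9 -106.   248.8] 52.6
0.84 16.1 [5.3 0.2 1.9] [ 516.9 -108.2  230.7] 53.2
0.96 16.6 [6.2 1.4 3.2] [ 502.3 -110.   211.7] 53.8
1.08 16.3 [6.8 0.6 3.5] [ 488.8 -111.6  190. ] 54.3
1.2 16.2 [4.5 1.2 5.9] [ 478.6 -112.9  167.6] 54.9
1.32 16.6 [5.3 1.3 3.9] [ 470.5 -113.8  143.2] 55.5
1.44 16.1 [3.2 2.2 7. ] [ 465.4 -114.4  118.6] 56.0
1.5 16.0 [0.7 0.9 8. ] [ 463.8 -114.7  106. ] 56.4
True
1.6 16.5 [-3.3  0.1  8.6] [ 462.8 -114.8   83.5] 58.3
```

```bash
python3 - <<'E'
from h import *
p=sensors.read_state()['eef_pos']
for dz in (1,2,3):
    h=ctrl.move_l([p[0],p[1],p[2]-dz],vel=15,threshold=40); ctrl.hold(.3); s=sensors.read_state(); print(h,s['force'].round(1),s['wrist_torque'].round(2),s['eef_pos'].round(1))
im,_,_=grab('side'); save('s',cv2.resize(im[130:260,180:340],None,fx=5,fy=5)[:600])
E
```

```text
False [ 2.6  1.1 10. ] [ 0.35 -0.77  0.02] [ 462.7 -114.8   83.3]
False [-0.6  2.2 15.1] [ 0.5  -0.46 -0.03] [ 462.8 -114.8   83. ]
False [-2.2  3.5 20.3] [ 0.56 -0.2   0.03] [ 462.8 -114.8   82.6]
```

View pics/s.png

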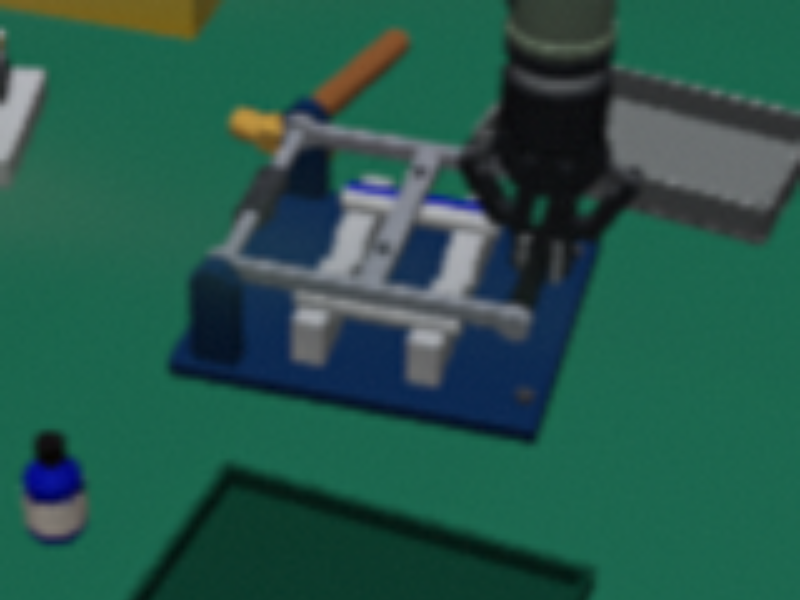

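The side view shows the blade lying across both bars with the lever level. Force rises stiffly as I push, so it is pressing. I'll press a bit more, then return slowly.

```bash
python3 - <<'E'
from h import *
def rp(th): s=sensors.read_state(); print(round(th,2),round(float(s['grip_width']),1),s['force'].round(1),s['eef_pos'].round(1),round(s['t'],1))
p=sensors.read_state()['eef_pos']
ctrl.move_l([p[0],p[1],p[2]-5],vel=15,threshold=40); ctrl.hold(.5); rp(1.57)
for th in np.r_[1.55,np.arange(1.44,-.01,-.12),0]:
    ctrl.move_l(hp(max(th,0),-1),vel=50); rp(th)
E
```

```text
1.57 16.8 [-6.9  5.4 32.8] [ 462.7 -114.9   81.3] 60.9
1.55 16.2 [ 2.5 -1.3  3.9] [ 462.7 -114.8   87.8] 61.3
1.44 16.5 [-1.8 -4.2  3. ] [ 464.6 -114.5  111.1] 61.9
1.32 16.3 [-2.6 -5.   3.4] [ 469.2 -114.   135.5] 62.6
1.2 16.3 [-5.7 -4.6  6.4] [ 476.6 -113.1  159.8] 63.2
1.08 16.4 [-6.7 -4.3  5.5] [ 486.3 -111.9  182.4] 63.9
0.96 16.0 [-11.   -5.   10.2] [ 498.7 -110.4  204.4] 64.5
0.84 16.3 [-14.4  -4.   15.6] [ 513.8 -108.6  225.1] 65.2
0.72 16.2 [-14.5  -2.8  18.9] [ 532.4 -106.3  244.2] 65.8
0.6 16.5 [-10.3  -2.3  15.4] [ 553.2 -103.8  259.7] 66.5
0.48 15.9 [-7.3 -1.8 11.7] [ 575.2 -101.1  272. ] 67.1
0.36 16.4 [-4.5 -3.   7.8] [598.  -98.4 281.3] 67.8
0.24 16.4 [ 1.  -3.9  1.8] [623.3 -95.3 287.6] 68.4
0.12 16.5 [-1.9 -4.7  4.8] [647.6 -92.3 292.7] 69.1
-0.0 16.3 [-5.4 -3.6  5.2] [671.7 -89.2 294. ] 69.7
0.0 16.3 [-4.3 -4.2  6.8] [671.7 -89.2 294. ] 70.0
```

```bash
python3 - <<'E'
from h import *
p=sensors.read_state()['eef_pos'].copy(); p[:2]+=2*EX
ctrl.move_l(p,vel=20,threshold=15); ctrl.hold(.4); print(sensors.read_state()['force'].round(1))
ctrl.gripper_to(28); ctrl.hold(.3); ctrl.gripper_to(50); ctrl.move_l([p[0],p[1],395],vel=80)
im,d,c=grab('top'); P=cloud(c,d)
ctrl.move_ptp([*(NEST-120*EX),330],rot(A)); ctrl.move_l([*(NEST-15*EX),275]); im,d,c=grab('wrist'); save('j3',im); im2,_,_=grab('top'); save('t3',im2)
h=np.hstack([im,im2]);save('jt3',cv2.resize(h,(800,300))); print(sensors.read_state()['t'])
E
```

```text
[-6.8 -3.7  6.3]
75.575
```

View pics/jt3.png

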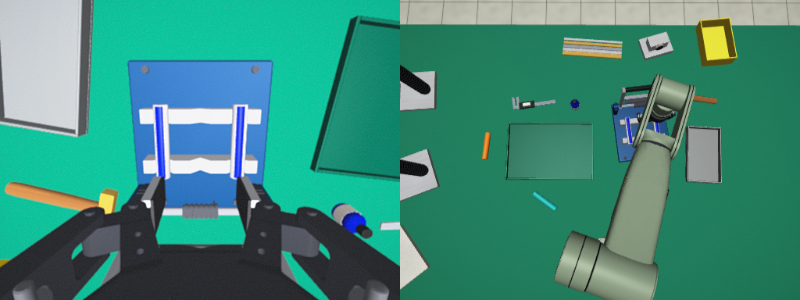

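Both bars are still in their grooves and the lever is up, clear of the jig view. Next I move the bars to the tray.

```bash
python3 - <<'E'
from h import *
T=np.array([457,-376.]); ty=np.array([np.sin(.047),np.cos(.047)])
for g,o in ((-62,-28),(62,28)):
    pick(NEST+g*EY,A,67.5); place(T+o*ty,-.047,33,op=40)
ctrl.move_ptp([430,-150,350],rot(0)); im,d,c=grab('top'); save('t4',cv2.resize(im[80:260,220:460],(800,600))); print(sensors.read_state()['t'])
P=cloud(c,d); s=(P[...,2]>280)&(P[...,2]<320)&(P[...,0]>630)&(P[...,0]<710)&(abs(P[...,1]+89)<75)&(im.max(-1)<70)
q=P[s][:,:2]-HG; print(s.sum(),np.median(q@EX),np.median(P[s][:,2]))
E
```

```text
down hit False
grip 22.652083340996185 39.79443311691284 [ 575.5 -164.2   68.2]
place True [ 455.4 -403.7   33.3] [-0.6  0.2  3.8] 22.61880420991563
down hit False
grip 22.346409072611763 39.41178023815155 [560.5 -41.1  68.2]
place True [ 458.  -347.7   33.2] [-0.1  0.2  4.6] 22.856572576333715
95.1917
302 -3.1612782528923327 300.3301574559197
```

View pics/t4.png

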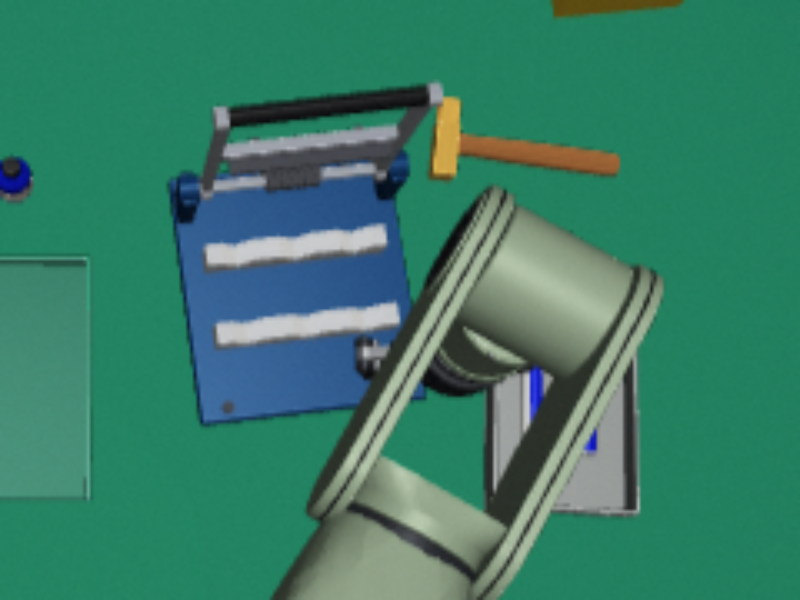

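The top view shows the V-blocks empty, the lever upright with its handle where it was measured before the pull, and both stripes in the tray, at (537,395) and (592,435).

```bash
python3 -c "
from h import *
ctrl.hold(.5); print(ctrl.finish_job())"
```

```text
the job is handed in; nothing more can be done
None
```

The job is handed in at about 96 s of robot time, with no verdict returned: the two bars present were rolled stripe up, seated, pressed by the lever, and moved to the tray, and the lever was let back to upright by hand.

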